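# Weigh the stray parts cup and nest it back on the stack

## Robot

A 6-joint arm with a two-finger parallel gripper is mounted at the origin on the work surface. World frame = base frame: x ahead of the robot, y to its left, z up, the work surface at z = 0. Lengths are in m, angles in rad, forces in N, time in s.
With the tool pointing down it reaches from about 0.25 to 0.725 m from the base axis. Payload 4 kg.
Tool frame: the origin (TCP) lies on the centre line of the jaws, within the pads' length; the fingertips stand ahead of it and the grasp point (between the pads) lies 11 mm behind it (bot.tip_extent is the z of the fingertips in the tool frame, in m); z points along the fingers, y is the direction in which the jaws open and shut (so a half turn about z gives the same grasp; the last joint's range is limited). The gripper opens to 85 mm and grips with 20 to 120 N. Pads are 22 mm wide; open, the fingers measure 114 mm over their backs; the gripper's body (76 mm by 85 mm) begins 54 mm behind the grasp point. The pads swing forward as they close: fully open they stand 13 mm farther back than shut.
Start: joints at [-1.166, 0.241, 0.005, 1.335, 0, 1.571], TCP at [0.197, -0.46, 0.239] pointing down, gripper open.
Joint ranges: [-2.72, 2.72], [-1.05, 1.87], [-1.09, 1.28], [-1.99, 2.15], [-1.42, 1.44], [-3.14, 3.14]. Speed limits (rad/s): [2.79, 2.79, 3.14, 3.14, 3.14, 3.14].

## Interface

Orientations are given as a unit quaternion [x, y, z, w].
In Python, from workcell import bot gives the robot as it stands.
- The arm moves only by the shell command python3 -m jog 'ROWS'. ROWS is JSON, a list that holds one entry, the list of rows, each a list of 7 numbers: the shift along the world's x, y, z in m, then the turn, a rotation vector about the world's x, y, z in degrees, then the closure in counts, from 0 (fully open) to 255 (shut). In form: [[[tx, ty, tz, ax, ay, az, fingers], ...]]. A call has 1 to 10 rows; each row is the pose to reach, as a shift and turn from the pose commanded when the call began; what a row does not reach only later rows make up. A row lasts 1/12 s, in which the tool goes at most 41.7 mm and 7.16 degrees, less where a joint would pass 70% of its speed; a pose out of reach is approached as far as the arm can. A call with a gripper value outside its range is refused whole. The fingers move at their own pace and stop on an object; the grip force is fixed at half the most. Time passes only in rows, so rows that repeat a pose let the fingers close. It gives the time, the measured TCP pose, the force and the opening at its end, in the units of the state.
- bot.get_obs(): the state, without advancing time (a new reading comes with each control period).
- bot.camera(name): name is "side" or "top" or "wrist"; returns the picture (480x640x3 uint8, blue, green, red); there is no depth.
- bot.camera_model(name): a dict with "K" (3x3 intrinsics, pixels), "T" (4x4, takes a point from camera to world coordinates). Camera axes: x right, y down, z forward; pixel columns grow to the right and rows downward; lengths in m; the calibration is good to about 2 mm. A picture is of the moment at which its call begins: read the wrist's pose just before it. camera_model takes no time and is no camera call; for the wrist camera it gives the pose at the moment of the call.
- bot.job_done(): hands the job in, once; it reports no verdict.
The state is a dict: "clock": time; "joint_pos": joint angles; "joint_vel": joint speeds; "tau": joint torques, N m; "eef_pos": TCP position; "tool_rot": TCP orientation; "ft_force": force on the tool from outside, world axes, zero at the start; "ft_torque": the same for the moment, N m; "grip_width": finger opening in m.
Only numpy, scipy, OpenCV 4.12 (cv2) and the standard library are available. Lean on these libraries where they do the work, as an engineer would, in place of code of your own. Each camera call takes 0.05 s, during which the arm holds its last target. There are 200 camera calls.

## Task

One copper parts cup is lying on its side among the odds and ends in the blue bin. Take it out, stand it mouth up on the scale's steel pan and let go of it for at least half a second so that it is weighed empty, then take it again near its rim and nest it, mouth up and fully home, in the top cup of the stack of two copper cups. Set the cup down rather than drop it, leave the stack standing where it is, and do not push the other things about.

Things in the scene. Friction and masses are not known exactly. Their poses are not given: they have to be found in the camera images.
- cup: Copper cup, tapered: 65 mm high, outside diameter 41 mm at the bottom, 62 mm at the rim, wall 2 mm, solid floor 24 mm thick, about 120 g. Origin: centre of its underside; z runs up its axis to the mouth. The stray cup: it lies on its side on the bin's floor (axis rising 9 degrees to the mouth), mouth roughly towards the robot's right (-y).
- stack_low: Copper cup, tapered: 65 mm high, outside diameter 41 mm at the bottom, 62 mm at the rim, wall 2 mm, solid floor 24 mm thick, about 120 g. Origin: centre of its underside; z runs up its axis to the mouth. Lower cup of the stack, standing upright on the bench, loose.
- stack_top: Copper cup, tapered: 65 mm high, outside diameter 41 mm at the bottom, 62 mm at the rim, wall 2 mm, solid floor 24 mm thick, about 120 g. Origin: centre of its underside; z runs up its axis to the mouth. Upper cup of the stack, nested in stack_low. Fully home, a cup stands on the floor of the one below, origins 24 mm apart, its top 24 mm clear; side play 1 to 2 mm.
- bin: Blue open bin, fixed, 270 x 280 mm (x, y) and 45 mm high, walls and floor 5 mm thick. Origin: centre of its underside, on the bench.
- scale: Flat white bench scale, fixed; housing 210 x 165 mm (x, y), 33 mm high, display at its -x end. Origin: on the bench under the housing; x runs from the display to the pan.
- scale_pan (a point): Centre of the top face of the scale's square steel pan, 140 x 140 x 5 mm, 45 mm above the bench; z up. The pan does not move.
- toroid: Green ring core, 32 mm diameter, 12 mm high, near one corner of the bin. Origin: centre of its underside.
- bobbin: Small red bobbin, 32 mm diameter, 24 mm high, upright near one corner of the bin. Origin: centre of its underside.
- capacitor: Aluminium can, 26 mm diameter, 28 mm high, upright near one corner of the bin. Origin: centre of its underside.
- foot: Black rubber foot, 32 mm diameter, 14 mm high, near one corner of the bin. Origin: centre of its underside.
- flux_jar: Amber glass jar, 48 mm diameter, 50 mm high, upright on the bench. Origin: centre of its underside.
- solder_reel: Red reel, 60 mm diameter, 40 mm high, standing on its flange on the bench. Origin: centre of its underside.
- screwdriver: Red screwdriver lying on the bench, 200 mm long, 26 mm thick. Origin: under its middle; x points to the tip.
There are look-alikes about, which are no part of the job. What is shaped like the cup but purple or turquoise is not meant.

How it is judged:
On the way:
1. the stray cup stands mouth up on the scale's pan, released and still, for half a second (angle between cup's own z axis and vertical below 0.08 rad and z of cup in the frame of scale_pan between -0.004 and 0.004 m and x of cup in the frame of scale_pan between -0.055 and 0.055 m and y of cup in the frame of scale_pan between -0.055 and 0.055 m and linear speed of cup below 0.02 m/s and angular speed of cup below 0.2 rad/s and contact force between the fingers and cup below 0.05 N), for 0.5 s.
At the end, for the whole second after the job is handed in: The stray cup stands mouth up, fully home in the top cup of the stack (origins 21 to 27.5 mm apart along the axis, within 5 mm sideways and 0.08 rad), the stack's two cups are still nested in each other, upright on the bench and within 30 mm of where they began, and the cup is released and still (z of cup in the frame of stack_top between 0.021 and 0.0275 m and horizontal distance between cup and stack_top below 0.005 m and angle between each of cup, stack_low's own z axis and vertical below 0.08 rad and angle between the z axis of cup and the z axis of stack_top, either way round below 0.08 rad and z of stack_top in the frame of stack_low between 0.021 and 0.0275 m and horizontal distance between stack_top and stack_low below 0.005 m and height (world z) of stack_low below 0.004 m and distance of stack_low from where it was at the start of the episode below 0.03 m and linear speed of cup below 0.02 m/s and angular speed of cup below 0.2 rad/s and contact force between the fingers and cup below 0.05 N); the robot touches nothing.
It fails at once if the stray cup is dropped: it falls freely faster than 0.6 m/s (from about 20 mm or more) (contact force between the fingers and cup below 0.05 N and linear speed of cup above 0.6 m/s).
It fails at once if a cup of the stack is tipped by more than 0.4 rad (angle between any of stack_low, stack_top's own z axis and vertical above 0.4 rad).
It fails at once if the jar, the reel or the screwdriver is pushed more than 40 mm away (distance of any of flux_jar, solder_reel, screwdriver from where it was at the start of the episode above 0.04 m).
It fails at once if another thing in the bin is carried or pushed more than 80 mm away (distance of any of toroid, bobbin, capacitor, foot from where it was at the start of the episode above 0.08 m).
It also fails if it takes over 61 s, if anything falls off the work surface, if the arm or the gripper's body presses on something with over 40 N, if the wrist force passes 120 N, or if a joint passes its speed limit or range.

## Working session

There is one attempt and no reset: what is moved stays moved. The work goes in short steps, Python scripts to look and compute and a shell command to move; the robot and the scene stay as the last step left them, time stands still between calls to the robot, and variables do not carry over. Pictures are saved under pics/ and viewed, about 8 in all and at most 12, crops included, and the job is handed in when it is done.

```bash
mkdir -p pics; cat > h.py <<'E'
import numpy as np, cv2
from workcell import bot
def snap(cam,fn,crop=None,s=1):
    im=bot.camera(cam)
    cv2.imwrite('pics/raw_'+fn,im)
    if crop: x0,y0,x1,y1=crop; im=im[y0:y1,x0:x1]
    cv2.imwrite('pics/'+fn,cv2.resize(im,None,fx=s,fy=s,interpolation=cv2.INTER_CUBIC))
def px2w(cam,u,v,z,M=None):
    m=M or bot.camera_model(cam);K,T=np.array(m['K']),np.array(m['T'])
    d=T[:3,:3]@np.linalg.solve(K,[u,v,1]);o=T[:3,3]
    return o+d*(z-o[2])/d[2]
def w2px(cam,p):
    m=bot.camera_model(cam);K,T=np.array(m['K']),np.array(m['T'])
    q=K@(T[:3,:3].T@(np.array(p)-T[:3,3]));return q[:2]/q[2]
E
python3 - <<'E'
from h import *
snap('top','top0.png');snap('side','side0.png')
for c in('top','side','wrist'):
  m=bot.camera_model(c);print(c,np.round(m['K'],1).tolist(),np.round(m['T'],3).tolist())
o=bot.get_obs();print(o,bot.tip_extent)
E
```

```text
top [[617.1, 0.0, 309.2], [0.0, 617.1, 245.4], [0.0, 0.0, 1.0]] [[0.01, -0.986, 0.167, 0.248], [-1.0, -0.008, 0.011, -0.031], [-0.009, -0.167, -0.986, 1.763], [0.0, 0.0, 0.0, 1.0]]
side [[541.9, 0.0, 311.1], [0.0, 541.9, 242.8], [0.0, 0.0, 1.0]] [[-0.772, -0.379, 0.51, -0.142], [-0.635, 0.48, -0.606, 0.819], [-0.015, -0.792, -0.611, 0.901], [0.0, 0.0, 0.0, 1.0]]
wrist [[419.6, 0.0, 317.6], [0.0, 419.6, 241.5], [0.0, 0.0, 1.0]] [[0.395, -0.874, -0.283, 0.27], [-0.919, -0.376, -0.12, -0.428], [-0.001, 0.307, -0.952, 0.373], [0.0, 0.0, 0.0, 1.0]]
{'clock': 0.1, 'joint_pos': array([-1.16597735e+00,  2.41339060e-01,  3.88072692e-03,  1.33517826e+00,
        7.22189665e-06,  1.57078791e+00]), 'joint_vel': array([-8.12487969e-04, -1.22110060e-03,  4.48217750e-03, -1.57622585e-03,
       -5.37402151e-05, -1.04660246e-03]), 'tau': array([-3.83704592e-04, -3.73138726e+01,  2.53009593e+01,  1.08516685e-02,
       -8.85081909e-05,  2.05609490e-05]), 'eef_pos': array([ 0.19671879, -0.45909741,  0.23850955]), 'tool_rot': array([ 9.79583782e-01,  2.01034245e-01, -1.81433834e-04, -9.02076802e-04]), 'ft_force': array([-0.72158089,  0.95469429,  0.53433747]), 'ft_torque': array([-0.00913417, -0.02995884,  0.01526941]), 'grip_width': 0.08533687206192435} 0.008
```

View pics/top0.png

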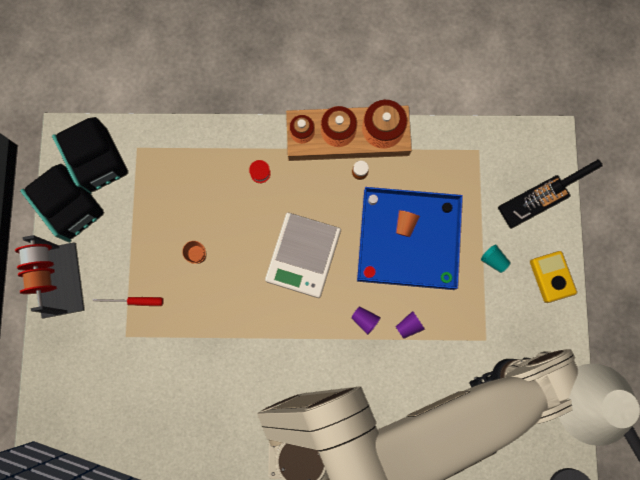

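View pics/side0.png

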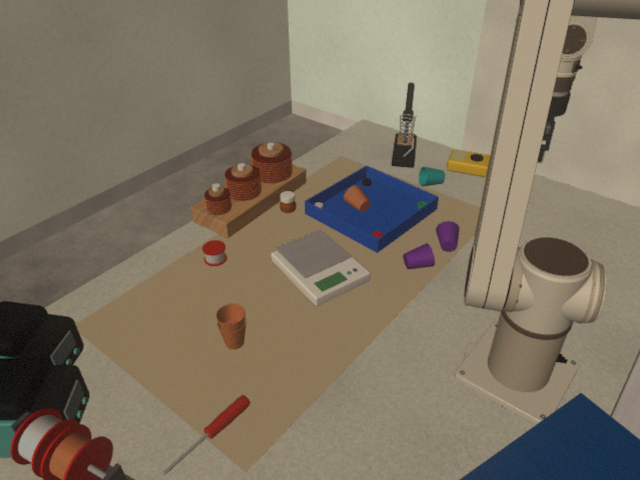

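The top view shows these possible cups: copper cup in the bin (407,222), copper stack (195,252), purple cups (366,319) and (410,325), turquoise cup (496,258). I choose the copper one in the blue bin. Next is a close crop of it, the stack and the scale.

```bash
python3 - <<'E'
from h import *
im=cv2.imread('pics/raw_top0.png')
a=cv2.resize(im[185:275,375:445],None,fx=6,fy=6,interpolation=cv2.INTER_CUBIC)  #420x540
b=cv2.resize(im[230:275,170:220],None,fx=6,fy=6,interpolation=cv2.INTER_CUBIC)  #300x270
c=cv2.resize(im[205:300,260:345],None,fx=2.8,fy=2.8,interpolation=cv2.INTER_CUBIC)
out=np.zeros((540,730,3),np.uint8);out[:,:420]=a;out[:270,430:730]=b
out[272:272+c.shape[0],430:430+c.shape[1]]=c
cv2.imwrite('pics/crop1.png',out)
E
```

```text
(no output)
```

View pics/crop1.png

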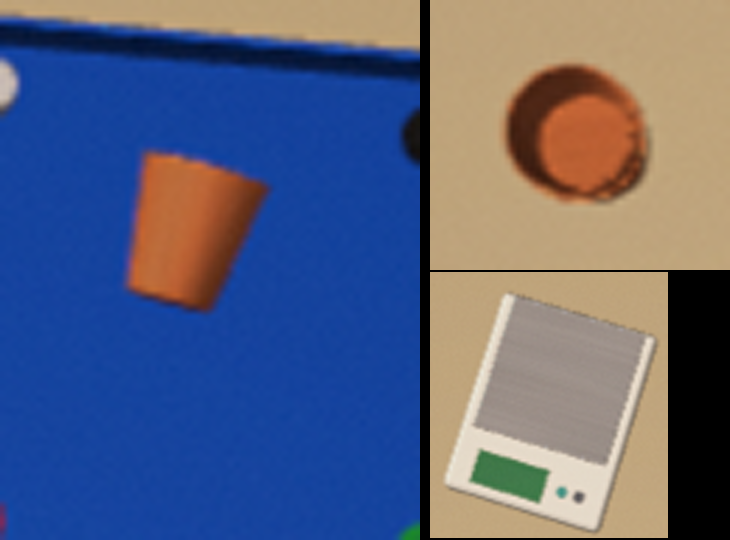

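The crop shows the copper cup with its wide end (mouth) up-image and slightly right, with rim corners at (399,210) and (420,216) and base corners at (396,233) and (410,237). By the calibration that is towards +x, not -y as the text says, so I'll check it with the wrist camera. The stack's top rim is centred at about (194,252) and the pan at about (306.4,243.9).

```bash
python3 - <<'E'
from h import *
for n,u,v,z in [('rimmid',409.6,213.2,.036),('basemid',403.1,235.2,.026),('stack',194,252,.089),('pan',306.4,243.9,.045),('binA',363,189,.045),('binB',461.5,195.5,.045),('binC',456,289,.045),('binD',358,281,.045),('pan1',(515-430)/2.8+260,(297-272)/2.8+205,.045),('pan2',(474-430)/2.8+260,(428-272)/2.8+205,.045),('jar',361,168,.05),('reel',260,170,.04)]:
  print(n,np.round(px2w('top',u,v,z),3))
E
python3 -m jog '[[[0,0,0.03,0,0,-7,0],[0.04,0.02,0.06,0,0,-14,0],[0.07,0.06,0.08,0,0,-20,0],[0.07,0.1,0.08,0,0,-27,0]]]'; python3 -c "
from h import *
o=bot.get_obs();print(o['joint_pos'].round(3),o['eef_pos'],o['clock'])"
```

```text
rimmid [ 0.636 -0.299  0.036]
basemid [ 0.574 -0.281  0.026]
stack [0.51  0.304 0.089]
pan [ 0.543 -0.005  0.045]
binA [ 0.704 -0.165  0.045]
binB [ 0.687 -0.446  0.045]
binC [ 0.419 -0.423  0.045]
binD [ 0.439 -0.15   0.045]
pan1 [0.629 0.042 0.045]
pan2 [0.494 0.081 0.045]
jar [ 0.765 -0.159  0.05 ]
reel [0.76  0.132 0.04 ]
clock: 0.43
eef_pos: [0.2648, -0.3791, 0.3175]
tool_rot: [0.999, -0.036, 0.002, 0.001]
ft_force: [0.4, 0.5, 0.8]
grip_width: 0.0852
[-9.620e-01  1.410e-01  8.300e-02  1.509e+00  1.000e-03  2.251e+00] [ 0.26476066 -0.37910871  0.31745888] 0.4333
```

```bash
python3 -m jog '[[[0.04,0.01,-0.005,0,0,-3,0],[0.08,0.02,-0.01,0,0,-6,0],[0.12,0.035,-0.02,0,0,-9,0],[0.16,0.05,-0.03,0,0,-12,0],[0.20,0.06,-0.045,0,0,-12,0],[0.235,0.07,-0.06,0,0,-12,0],[0.27,0.08,-0.07,0,0,-12,0],[0.30,0.09,-0.08,0,0,-12,0],[0.315,0.1,-0.09,0,0,-12,0],[0.325,0.1,-0.09,0,0,-12,0]]]'; python3 - <<'E'
from h import *
o=bot.get_obs();print(o['joint_pos'].round(4),o['eef_pos'],o['tool_rot'],o['clock'])
m=bot.camera_model('wrist');print(np.round(m['T'],3))
snap('wrist','w1.png')
E
python3 -m jog '[[[0,0,0.02,-2,6.5,0,0],[0,0,0.03,-4,13,0,0],[0,0,0.03,-4,13,0,0]]]'; python3 -c "
from h import *
o=bot.get_obs();print(o['joint_pos'].round(4),o['eef_pos'],o['tool_rot'],o['clock'])"
```

```text
clock: 1.27
eef_pos: [0.5878, -0.2744, 0.2218]
tool_rot: [0.991, -0.135, -0.003, -0.001]
ft_force: [-0.2, -0.2, -0.2]
grip_width: 0.0856
[-4.3710e-01  5.5980e-01  4.3690e-01  1.4546e+00  7.0000e-04  2.9747e+00] [ 0.58780583 -0.27443538  0.22180839] [ 0.99088048 -0.13470183 -0.00307658 -0.00135093] 1.2667
[[-0.266 -0.916 -0.301  0.665]
 [-0.964  0.252  0.085 -0.296]
 [-0.002  0.313 -0.95   0.356]
 [ 0.     0.     0.     1.   ]]
clock: 1.57
eef_pos: [0.5886, -0.2765, 0.2531]
tool_rot: [0.983, -0.134, -0.112, 0.05]
ft_force: [1.4, 0.7, -1.3]
grip_width: 0.0856
[-0.3718  0.7484  0.8226  1.8408 -0.1488  3.0553] [ 0.58855542 -0.27653214  0.25307527] [ 0.98339346 -0.13403143 -0.11171476  0.04992693] 1.5667
```

View pics/w1.png

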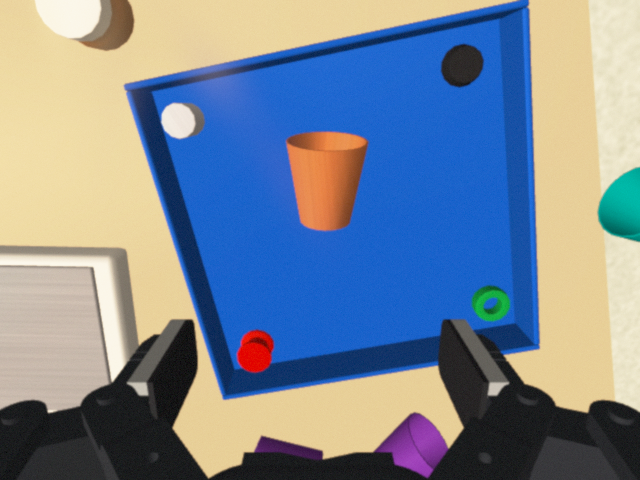

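The wrist view shows the cup's open mouth up-image: rim ends (287,140) and (367,142), base ends (299,220) and (355,220). So the mouth points to about +x, and I'll trust the images over the text. Next: locate the cup, fit the arm geometry to check feasibility of the uprighting motion.

```bash
cat > kin.py <<'E'
import numpy as np
from scipy.optimize import least_squares
from scipy.spatial.transform import Rotation as R
def fk(p,q):
    r0,h,L1,a,L2,L4,e,d=p
    Rz=R.from_euler('z',q[0]);Ry=lambda t:R.from_euler('y',t)
    A=Rz*Ry(q[1]);B=Rz*Ry(q[1]-q[2]);C=Rz*Ry(q[1]-q[2]+q[3]);D=C*R.from_euler('z',q[4]);
    E=D*R.from_euler('x',q[5])
    pos=Rz.apply([r0,0,h])+A.apply([0,0,L1])+B.apply([L2,0,a])+C.apply([L4,0,e])+D.apply([d,0,0])
    return pos,D,E
data=[([-1.16597735,.24133906,.00388073,1.33517826,0,1.5707],[.19671879,-.45909741,.23850955]),
([-.962,.141,.083,1.509,.001,2.251],[.26476,-.37911,.31746]),
([-.4371,.5598,.4369,1.4546,.0007,2.9747],[.58781,-.27444,.22181]),
([-.3718,.7484,.8226,1.8408,-.1488,3.0553],[.58856,-.27653,.25308])]
E
python3 - <<'E'
from h import *; from kin import *
T=np.array([[-0.266,-0.916,-0.301,0.665],[-0.964,0.252,0.085,-0.296],[-0.002,0.313,-0.95,0.356],[0,0,0,1]])
M={'K':bot.camera_model('wrist')['K'],'T':T}
for n,u,v,z in [('rimL',287,140,.036),('rimR',367,142,.036),('baseL',299,220,.025),('baseR',355,220,.025)]:
  print(n,px2w('wrist',u,v,z,M).round(4))
f=lambda p:np.concatenate([fk(p,q)[0]-x for q,x in data]+[1e-3*(np.array(p)-[0,.23,.48,0,.39,.1,0,.27])])
s=least_squares(f,[0,.23,.48,0,.39,.1,0,.27]);print(s.x.round(4),np.abs(s.fun[:12]).max())
for q,x in data[2:]:
  _,D,E=fk(s.x,q);print(D.apply([1,0,0]).round(3),E.as_matrix().round(3).tolist())
print(R.from_quat(bot.get_obs()['tool_rot']).as_matrix().round(3).tolist())
E
```

```text
rimL [ 0.6463 -0.2666  0.036 ]
rimR [ 0.6291 -0.3236  0.036 ]
baseL [ 0.582  -0.2567  0.025 ]
baseR [ 0.5699 -0.3008  0.025 ]
[-1.000e-04  2.443e-01  4.927e-01  6.300e-03  3.914e-01  1.026e-01
  6.000e-04  2.956e-01] 7.522447002633603e-05
[-0.006  0.003 -1.   ] [[-0.006, -0.267, -0.964], [0.003, -0.964, 0.267], [-1.0, -0.002, 0.006]]
[-0.233 -0.068 -0.97 ] [[-0.233, -0.252, -0.939], [-0.068, -0.959, 0.275], [-0.97, 0.128, 0.206]]
[[0.939, -0.252, -0.233], [-0.275, -0.959, -0.068], [-0.206, 0.128, -0.97]]
```

```bash
cat >> kin.py <<'E'
P=np.array([-1.0e-4,.2443,.4927,.0063,.3914,.1026,.0006,.2956])
lo=np.array([-2.72,-1.05,-1.09,-1.99,-1.42,-3.14]);hi=np.array([2.72,1.87,1.28,2.15,1.44,3.14])
S=np.array([[0,0,1],[0,1,0],[-1,0,0]]) # tool axes in E: x=-Ez,y=Ey,z=Ex
def tool(yaw,pitch): # tool z at pitch below horizontal, heading yaw; tool x = up/forward side
    y,p=np.radians([yaw,pitch]);h=np.array([np.cos(y),np.sin(y),0]);u=np.array([0,0,1])
    z=np.cos(p)*h-np.sin(p)*u; x=np.sin(p)*h+np.cos(p)*u
    return np.column_stack([x,np.cross(z,x),z])
def ik(pos,Rt,tries=8,seed=None):
    best=None;rng=np.random.default_rng(0)
    for k in range(tries):
        q0=seed if (k==0 and seed is not None) else rng.uniform(lo,hi)*.6+np.array([0,.3,.2,.5,0,1.3])
        def f(q):
            x,D,E=fk(P,q);M=E.as_matrix()
            Tm=np.column_stack([-M[:,2],M[:,1],M[:,0]])
            return np.concatenate([(x-pos)*5,(Tm-Rt).ravel()])
        s=least_squares(f,np.clip(q0,lo+.01,hi-.01),bounds=(lo,hi))
        if best is None or s.cost<best.cost: best=s
        if best.cost<1e-8: break
    return best.x,np.sqrt(2*best.cost)
def grasp2tcp(g,Rt): return np.array(g)+.011*Rt[:,2]
E
python3 - <<'E'
from kin import *
g=np.array([.6196,-.2903,.033])
for th in(0,5,10,15,20,25):
  Rt=tool(-14.8,90+th);q,e=ik(grasp2tcp(g,Rt),Rt);print('pick',th,q.round(2),round(e,4))
for px,py in((.543,-.005),(.57,-.01)):
 for al in(9,15,20,25,30):
  for yw in(20,0,-20,-40,40,-60):
   Rt=tool(yw,al);q,e=ik(grasp2tcp([px,py,.095],Rt),Rt)
   if e<.005: print(px,al,yw,q.round(2),round(e,4))
E
```

```text
pick 0 [-0.44  0.76  0.25  1.07  0.    2.96] 0.0
pick 5 [-0.43  0.82  0.38  1.22 -0.02  2.97] 0.0
pick 10 [-0.43  0.89  0.52  1.36 -0.03  2.98] 0.0
pick 15 [-0.42  0.98  0.67  1.52 -0.04  2.98] 0.0
pick 20 [-0.42  1.07  0.84  1.68 -0.05  2.99] 0.0
pick 25 [-0.41  1.19  1.05  1.87 -0.06  3.  ] 0.0
0.543 9 -40 [ 0.49  0.88 -0.97 -1.45 -1.16 -2.77] 0.0
0.543 9 40 [-0.52  0.87 -0.96 -1.4   1.18  2.74] 0.0
0.543 9 -60 [ 0.53  0.74 -0.47  0.42 -1.41 -1.5 ] 0.0
0.543 15 -40 [ 0.48  0.71 -0.96 -1.06 -1.1  -2.59] 0.0
0.543 15 40 [-0.5   0.7  -0.94 -1.01  1.12  2.56] 0.0
0.543 15 -60 [ 0.52  0.67 -0.49  0.39 -1.31 -1.58] 0.0
0.543 20 -40 [ 0.46  0.6  -0.93 -0.79 -1.04 -2.48] 0.0
0.543 20 40 [-0.48  0.59 -0.91 -0.74  1.05  2.45] 0.0
0.543 20 -60 [ 0.51  0.62 -0.5   0.4  -1.22 -1.62] 0.0
0.543 25 -40 [ 0.44  0.51 -0.89 -0.57 -0.96 -2.41] 0.0
0.543 25 40 [-0.46  0.5  -0.88 -0.52  0.98  2.37] 0.0
0.543 25 -60 [ 0.49  0.57 -0.5   0.42 -1.13 -1.66] 0.0
0.543 30 20 [-0.28  0.45 -1.07 -0.91  0.53  2.79] 0.0
0.543 30 -20 [ 0.25  0.46 -1.08 -0.93 -0.51 -2.81] 0.0
0.543 30 -40 [ 0.41  0.43 -0.85 -0.37 -0
[... 596 characters left out ...]
] 0.0
0.57 20 40 [-0.46  0.61 -0.85 -0.72  1.04  2.48] 0.0
0.57 20 -60 [ 0.47  0.64 -0.47  0.32 -1.22 -1.73] 0.0
0.57 25 20 [-0.29  0.58 -1.05 -1.1   0.57  2.84] 0.0
0.57 25 -20 [ 0.23  0.58 -1.07 -1.14 -0.52 -2.87] 0.0
0.57 25 -40 [ 0.4   0.53 -0.84 -0.58 -0.94 -2.46] 0.0
0.57 25 40 [-0.44  0.52 -0.81 -0.5   0.97  2.4 ] 0.0
0.57 25 -60 [ 0.45  0.59 -0.46  0.36 -1.13 -1.74] 0.0
0.57 30 20 [-0.27  0.46 -1.   -0.85  0.53  2.8 ] 0.0
0.57 30 0 [-0.03  0.49 -1.09 -1.05  0.03  3.13] 0.0
0.57 30 -20 [ 0.22  0.47 -1.02 -0.89 -0.48 -2.83] 0.0
0.57 30 -40 [ 0.37  0.46 -0.8  -0.38 -0.86 -2.4 ] 0.0
0.57 30 40 [-0.42  0.46 -0.77 -0.32  0.89  2.35] 0.0
0.57 30 -60 [ 0.43  0.55 -0.45  0.4  -1.04 -1.76] 0.0
```

```bash
cat >> kin.py <<'E'
def delta(waypts,ref=None):
    """waypts: list of (grasp point, yaw, pitch); prints row shift+turn from present pose, IK error, joints"""
    from workcell import bot
    o=bot.get_obs();p0=o['eef_pos'];R0=R.from_quat(o['tool_rot']);q=o['joint_pos']
    print('t',round(o['clock'],2),'width',round(o['grip_width'],4),'F',o['ft_force'].round(1))
    for g,yw,pt in waypts:
        Rt=tool(yw,pt);t=grasp2tcp(g,Rt);rv=(R.from_matrix(Rt)*R0.inv()).as_rotvec(degrees=True)
        q,e=ik(t,Rt,seed=q)
        print((t-p0).round(4),rv.round(1),'ang',round(np.linalg.norm(rv),1),'| q',q.round(2),round(e,4))
E
python3 - <<'E'
from kin import *
delta([([.6196,-.2903,.12],-14.8,110),([.6196,-.2903,.034],-14.8,110)])
E
```

```text
t 1.57 width 0.0856 F [ 1.4  0.7 -1.3]
[ 0.0274 -0.0128 -0.1434] [ 9.1  5.8 -0.6] ang 10.9 | q [-0.42  1.03  0.99  1.87 -0.05  2.99] 0.0
[ 0.0274 -0.0128 -0.2294] [ 9.1  5.8 -0.6] ang 10.9 | q [-0.42  1.07  0.84  1.69 -0.05  2.99] 0.0
```

```bash
python3 -m jog '[[[0.01,-0.005,-0.03,4.5,3,-0.3,0],[0.02,-0.01,-0.065,9.1,5.8,-0.6,0],[0.027,-0.013,-0.1,9.1,5.8,-0.6,0],[0.0275,-0.013,-0.135,9.1,5.8,-0.6,0],[0.0275,-0.013,-0.143,9.1,5.8,-0.6,0],[0.0275,-0.013,-0.143,9.1,5.8,-0.6,0]]]'; python3 - <<'E'
from kin import *; from h import *
delta([([.6196,-.2903,.034],-14.8,110)])
snap('wrist','w2.png')
s=np.array([.576,-.2788,.0255]); r=np.array([.6377,-.2951,.0358]); print(w2px('wrist',s),w2px('wrist',r))
E
```

```text
clock: 2.07
eef_pos: [0.6118, -0.2905, 0.1095]
tool_rot: [0.976, -0.129, -0.171, -0.023]
ft_force: [-0.9, 0.3, 1.6]
grip_width: 0.0855
t 2.07 width 0.0855 F [-0.9  0.3  1.6]
[ 0.0041  0.0011 -0.0858] [-0.1  0.1  0.3] ang 0.3 | q [-0.42  1.07  0.84  1.69 -0.05  2.99] 0.0
[313.94026742 261.11978936] [312.52776003 172.31112189]
```

View pics/w2.png

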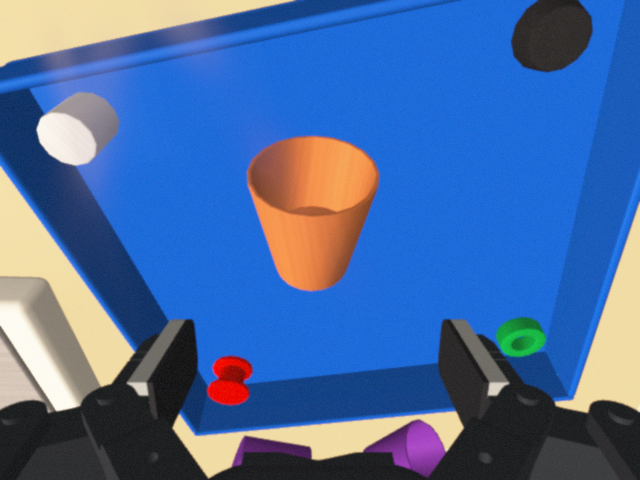

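The rim centre is seen at (313,176) and predicted at (312.5,172), within about 1.5 mm. Descend and grip.

```bash
python3 -m jog '[[[0.004,0.001,-0.035,0,0,0,0],[0.004,0.001,-0.068,0,0,0,0],[0.004,0.001,-0.086,0,0,0,0],[0.004,0.001,-0.086,0,0,0,0],[0.004,0.001,-0.086,0,0,0,255],[0.004,0.001,-0.086,0,0,0,255],[0.004,0.001,-0.086,0,0,0,255],[0.004,0.001,-0.086,0,0,0,255],[0.004,0.001,-0.086,0,0,0,255],[0.004,0.001,-0.086,0,0,0,255]]]'; python3 - <<'E'
from kin import *
delta([([.6196,-.2903,.1],-14.8,110)])
E
```

```text
clock: 2.95
eef_pos: [0.6215, -0.2907, 0.0339]
tool_rot: [0.978, -0.129, -0.163, -0.021]
ft_force: [0.3, -0.0, 7.8]
grip_width: 0.0569
t 2.95 width 0.0569 F [ 0.3 -0.   7.8]
[-0.0056  0.0014  0.0558] [0.4 1.  0.2] ang 1.1 | q [-0.42  1.04  0.94  1.82 -0.05  2.99] 0.0
```

```bash
python3 -m jog '[[[0,0,0,0,0,0,255],[0,0,0,0,0,0,255]]]'; python3 - <<'E'
from kin import *; from h import *
o=bot.get_obs();print(o['joint_pos'].round(3),fk(P,o['joint_pos'])[0],o['tau'].round(2))
snap('wrist','w3.png')
E
```

```text
clock: 3.12
eef_pos: [0.6216, -0.2907, 0.0339]
tool_rot: [0.978, -0.129, -0.163, -0.021]
ft_force: [0.6, 0.5, 9.7]
grip_width: 0.0571
[-0.416  1.054  0.84   1.683 -0.051  2.997] [ 0.62083054 -0.29042148  0.03407638] [-3.600e-01 -6.060e+01  2.057e+01  1.520e+00 -2.200e-01  1.000e-02]
```

View pics/w3.png

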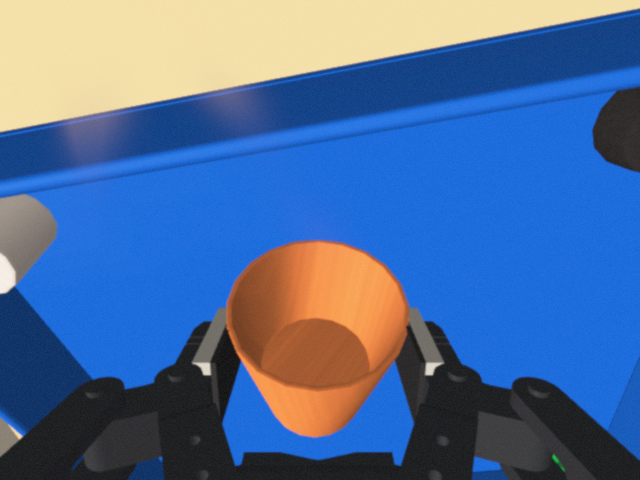

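The cup is gripped between the pads, with its mouth towards the camera and rim centre at about (317,313). The opening of 57 mm fits its upper body. Plan the lift and uprighting.

```bash
cat >> kin.py <<'E'
def plan(wps):
    """wps: (tcp xyz, Rt)"""
    from workcell import bot
    o=bot.get_obs();p0=o['eef_pos'];R0=R.from_quat(o['tool_rot']);q=o['joint_pos']
    print('t',round(o['clock'],2),'w',round(o['grip_width'],4),'F',o['ft_force'].round(1),p0.round(4))
    for t,Rt in wps:
        rv=(R.from_matrix(Rt)*R0.inv()).as_rotvec(degrees=True);q,e=ik(np.array(t),Rt,seed=q)
        print((np.array(t)-p0).round(4),rv.round(1),'ang',round(np.linalg.norm(rv),1),'| q',q.round(2),round(e,4))
E
python3 - <<'E'
from kin import *; from workcell import bot
o=bot.get_obs();Rm=R.from_quat(o['tool_rot'])
b=Rm.inv().apply(np.array([.576,-.2788,.0255])-o['eef_pos']);y,el=np.radians([-14.8,9.2])
a=Rm.inv().apply([np.cos(el)*np.cos(y),np.cos(el)*np.sin(y),np.sin(el)])
print('base in tool',b.round(4),'axis',a.round(3), 'alpha',np.degrees(np.arctan2(-a[2],a[0])))
np.savez('cup.npz',b=b,a=a)
al=28.1
w=[([.60,-.28,.16],tool(-14.8,109)),([.56,-.22,.26],tool(-5,95)),([.53,-.15,.28],tool(10,73)),([.5,-.1,.28],tool(25,50)),([.5,-.05,.26],tool(40,al))]
Rt=tool(40,al); t=np.array([.555,-.005,.045])-Rt@b
w+=[(t+[0,0,.06],Rt),(t,Rt)];plan(w);print(t)
E
```

```text
base in tool [-0.0419  0.0003  0.0231] axis [ 0.882 -0.004 -0.471] alpha 28.08839932717189
t 3.17 w 0.0573 F [0.  0.7 8.7] [ 0.6216 -0.2907  0.0339]
[-0.0216  0.0107  0.1261] [0.1 0.1 0.2] ang 0.3 | q [-0.41  0.94  0.93  1.89 -0.05  2.99] 0.0
[-0.0616  0.0707  0.2261] [ -2.3 -13.7  10. ] ang 17.1 | q [-0.36  0.52  0.46  1.6  -0.02  2.87] 0.0
[-0.0916  0.1407  0.2461] [ -1.5 -36.1  24.2] ang 43.5 | q [-0.36  0.13 -0.07  1.11  0.15  2.63] 0.0
[-0.1216  0.1907  0.2461] [  5.3 -59.8  36.4] ang 70.2 | q [-0.5  -0.08 -0.45  0.74  0.55  2.33] 0.0
[-0.1216  0.2407  0.2261] [ 18.1 -81.5  45.4] ang 95.1 | q [-0.63  0.04 -0.65  0.45  1.03  2.06] 0.0
[-0.0673  0.2855  0.119 ] [ 18.1 -81.5  45.4] ang 95.1 | q [-0.45  0.29 -0.79 -0.16  0.94  2.33] 0.0
[-0.0673  0.2855  0.059 ] [ 18.1 -81.5  45.4] ang 95.1 | q [-0.45  0.45 -0.83 -0.37  0.94  2.33] 0.0
[ 0.55425682 -0.00521686  0.09282146]
```

```bash
python3 -m jog '[[[-0.005,0.003,0.03,0,0,0,255],[-0.015,0.008,0.065,0,0,0,255],[-0.02,0.01,0.1,0,0,0,255],[-0.025,0.015,0.135,0,0,0,255],[-0.04,0.04,0.16,-1,-6,4,255],[-0.05,0.06,0.19,-2,-11,8,255],[-0.06,0.08,0.21,-2.3,-16,12,255],[-0.07,0.1,0.225,-2.2,-22,16,255],[-0.08,0.12,0.24,-2,-28,20,255],[-0.09,0.14,0.246,-1.5,-34,23,255]]]'; python3 - <<'E'
from kin import *
b=np.load('cup.npz')['b'];Rt=tool(40,28.1); t=np.array([.555,-.005,.045])-Rt@b
plan([([.5,-.1,.28],tool(25,50)),([.5,-.05,.26],tool(40,28.1)),(t+[0,0,.06],Rt)])
E
```

```text
clock: 4.0
eef_pos: [0.5299, -0.1484, 0.2805]
tool_rot: [0.989, 0.075, 0.126, -0.01]
ft_force: [0.9, -1.0, -0.8]
grip_width: 0.0571
t 4.0 w 0.0571 F [ 0.9 -1.  -0.8] [ 0.5299 -0.1484  0.2805]
[-0.0299  0.0484 -0.0005] [  7.4 -24.5  16.1] ang 30.2 | q [-0.5  -0.08 -0.45  0.74  0.55  2.33] 0.0
[-0.0299  0.0984 -0.0205] [ 19.7 -43.7  29.5] ang 56.3 | q [-0.63  0.04 -0.65  0.45  1.03  2.06] 0.0
[ 0.0244  0.1432 -0.1276] [ 19.7 -43.7  29.5] ang 56.3 | q [-0.45  0.29 -0.79 -0.16  0.94  2.33] 0.0
```

```bash
python3 -m jog '[[[-0.007,0.012,0,1.8,-6,4,255],[-0.015,0.024,0,3.6,-12,8,255],[-0.022,0.036,0,5.5,-18,12,255],[-0.03,0.048,0,7.4,-24,16,255],[-0.03,0.06,-0.005,10.5,-29,19.5,255],[-0.03,0.075,-0.01,13.5,-34,23,255],[-0.03,0.09,-0.015,16.6,-39,26.5,255],[-0.03,0.098,-0.02,19.7,-43.7,29.5,255],[-0.03,0.098,-0.02,19.7,-43.7,29.5,255],[-0.01,0.11,-0.04,19.7,-43.7,29.5,255]]]'; python3 - <<'E'
from kin import *; from h import *
b=np.load('cup.npz')['b'];a=np.load('cup.npz')['a'];Rt=tool(40,28.1); t=np.array([.555,-.005,.045])-Rt@b
plan([(t+[0,0,.06],Rt),(t,Rt)])
o=bot.get_obs();Rm=R.from_quat(o['tool_rot']);B=o['eef_pos']+Rm.apply(b);A=Rm.apply(a);print(B,A)
snap('side','s2.png',(180,100,440,295),3)
for c in('side','top'): print(c,w2px(c,B),w2px(c,B+.065*A))
snap('top','t2.png')
E
```

```text
clock: 4.83
eef_pos: [0.5191, -0.0427, 0.2359]
tool_rot: [0.812, 0.291, 0.476, -0.174]
ft_force: [2.1, -0.4, -1.7]
grip_width: 0.0569
t 4.83 w 0.0569 F [ 2.1 -0.4 -1.7] [ 0.5191 -0.0427  0.2359]
[ 0.0351  0.0374 -0.0831] [ 0.4 -1.   0.4] ang 1.2 | q [-0.45  0.29 -0.79 -0.16  0.94  2.33] 0.0
[ 0.0351  0.0374 -0.1431] [ 0.4 -1.   0.4] ang 1.2 | q [-0.45  0.45 -0.83 -0.37  0.94  2.33] 0.0
[ 0.51900471 -0.04274216  0.18806915] [0.01597665 0.00928193 0.99982928]
side [331.01767361 201.29238663] [330.69901836 177.72595346]
top [320.24828845 243.82232946] [320.23066965 238.97218821]
```

View pics/s2.png

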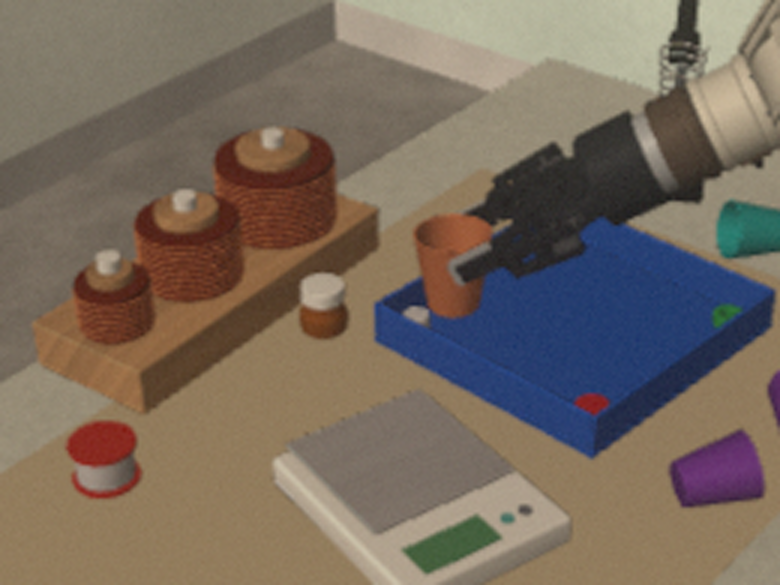

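In the side crop the cup hangs upright from the jaws: base at (331,202), rim at (331,177) in full-image pixels. The prediction was (331,201) and (331,178), so the grasp model holds. Lower to the pan.

```bash
python3 -m jog '[[[0.01,0.01,-0.03,0.2,-0.5,0.2,255],[0.02,0.02,-0.06,0.4,-1,0.4,255],[0.03,0.03,-0.09,0.4,-1,0.4,255],[0.035,0.037,-0.115,0.4,-1,0.4,255],[0.035,0.037,-0.13,0.4,-1,0.4,255],[0.035,0.037,-0.135,0.4,-1,0.4,255],[0.035,0.037,-0.135,0.4,-1,0.4,255]]]'; python3 - <<'E'
from kin import *
b=np.load('cup.npz')['b'];Rt=tool(40,28.1); t=np.array([.555,-.005,.045])-Rt@b
plan([(t,Rt)])
E
```

```text
clock: 5.52
eef_pos: [0.5546, -0.0029, 0.0982]
tool_rot: [0.805, 0.296, 0.483, -0.179]
ft_force: [0.2, -0.2, -1.6]
grip_width: 0.0567
t 5.52 w 0.0567 F [ 0.2 -0.2 -1.6] [ 0.5546 -0.0029  0.0982]
[-0.0003 -0.0024 -0.0054] [-0.1 -0.1 -0.4] ang 0.4 | q [-0.45  0.45 -0.83 -0.37  0.94  2.33] 0.0
```

```bash
python3 -m jog '[[[0,-0.002,-0.002,0,0,0,255],[0,-0.002,-0.004,0,0,0,255],[0,-0.002,-0.005,0,0,0,255],[0,-0.002,-0.005,0,0,0,255]]]'
```

```text
clock: 5.85
eef_pos: [0.5543, -0.0053, 0.0941]
tool_rot: [0.804, 0.296, 0.484, -0.178]
ft_force: [0.0, 0.1, -0.8]
grip_width: 0.0571
```

```bash
python3 -m jog '[[[0,0,-0.001,0,0,0,255],[0,0,-0.002,0,0,0,255],[0,0,-0.002,0,0,0,255]]]'
```

```text
clock: 6.1
eef_pos: [0.5549, -0.0045, 0.0937]
tool_rot: [0.803, 0.297, 0.486, -0.179]
ft_force: [-2.4, -1.5, 8.1]
grip_width: 0.0568
```

```bash
python3 -m jog '[[[0,0,0.001,0,0,0,255],[0,0,0.001,0,0,0,200],[0,0,0.001,0,0,0,120],[0,0,0.001,0,0,0,0],[0,0,0.001,0,0,0,0],[0,0,0.001,0,0,0,0],[0,0,0.001,0,0,0,0],[0,0,0.001,0,0,0,0]]]'; python3 -m jog '[[[-0.007,-0.006,0.006,0,0,0,0],[-0.02,-0.017,0.015,0,0,0,0],[-0.04,-0.034,0.03,0,0,0,0],[-0.067,-0.056,0.05,0,0,0,0],[-0.095,-0.08,0.075,0,0,0,0],[-0.11,-0.09,0.1,0,0,0,0],[-0.12,-0.1,0.12,0,0,0,0]]]'; python3 - <<'E'
from h import *
a=bot.camera('side');b=bot.camera('wrist');c=bot.camera('top')
f=lambda i,s:cv2.resize(i,None,fx=s,fy=s,interpolation=cv2.INTER_CUBIC)
out=np.zeros((560,800,3),np.uint8)
A=f(a[180:310,260:380],2.2);out[:A.shape[0],:A.shape[1]]=A
C=f(c[205:300,260:345],3);out[290:290+270,:C.shape[1]]=C[:270]
B=f(b,.78);out[:B.shape[0],300:300+B.shape[1]]=B
cv2.imwrite('pics/m3.png',out);cv2.imwrite('pics/raw_m3w.png',b)
p=np.array([.555,-.005,.045]);print(w2px('side',p),w2px('side',p+[0,0,.065]),w2px('top',p+[0,0,.065]),w2px('wrist',p+[0,0,.065]))
np.savez('wc.npz',**bot.camera_model('wrist'));print(bot.get_obs()['eef_pos'],bot.get_obs()['clock'])
E
```

```text
clock: 6.77
eef_pos: [0.5535, -0.0045, 0.0917]
tool_rot: [0.805, 0.296, 0.483, -0.179]
ft_force: [0.0, -0.5, 0.3]
grip_width: 0.0854
clock: 7.35
eef_pos: [0.4403, -0.0986, 0.1988]
tool_rot: [0.805, 0.295, 0.482, -0.179]
ft_force: [1.2, -1.0, -1.1]
grip_width: 0.0852
[310.32345259 250.10819755] [309.89286857 229.48124876] [306.24284921 235.54832292] [316.7609608 227.9331182]
[ 0.44237273 -0.10057453  0.1996774 ] 7.5
```

View pics/m3.png

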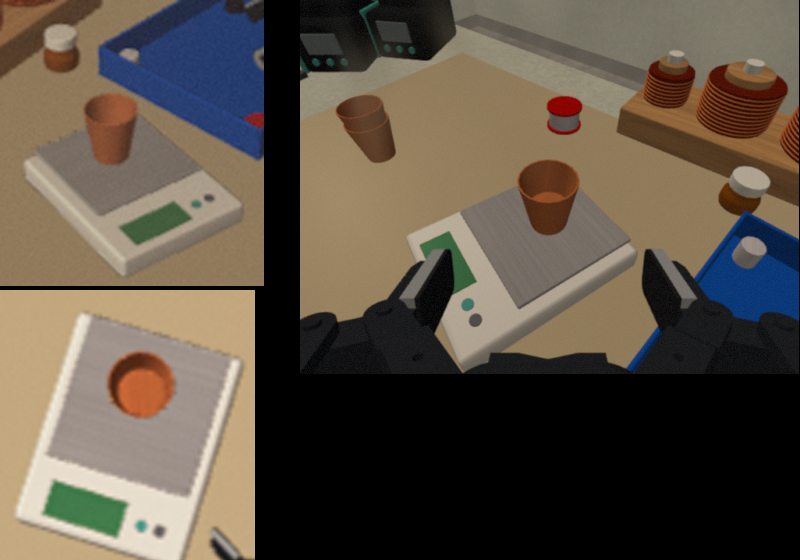

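The cup stands upright on the pan, released. Its rim centre is at about (307,236.3) in the top view and about (318,233.3) in the raw wrist view. Measure it and plan a grasp from above at the rim.

```bash
python3 - <<'E'
from kin import *; from h import *
w=np.load('wc.npz');M={'K':w['K'],'T':w['T']}
print(px2w('top',307,236.3,.11),px2w('wrist',318,233.3,.11,M),'stack',px2w('wrist',77,137,.089,M))
c=np.array([.5535,-.007,0])
plan([([.48,-.08,.26],tool(55,60)),([c[0],c[1],.24],tool(70,90)),([c[0],c[1],.15],tool(70,90)),([c[0],c[1],.101],tool(70,90))])
E
```

```text
[ 0.55293514 -0.00708497  0.11      ] [ 0.5511978  -0.00945672  0.11      ] stack [0.51203926 0.2919348  0.089     ]
t 7.5 w 0.0852 F [ 1.2 -0.2 -0.8] [ 0.4424 -0.1006  0.1997]
[0.0376 0.0206 0.0603] [-23.6  21.6  14.3] ang 35.1 | q [-0.47  0.12 -0.19  1.18  0.52  1.73] 0.0
[0.1111 0.0936 0.0403] [-51.3  35.8  26.7] ang 68.0 | q [-0.01  0.35  0.15  1.38 -0.    1.91] 0.0
[ 0.1111  0.0936 -0.0497] [-51.3  35.8  26.7] ang 68.0 | q [-0.01  0.4  -0.01  1.16 -0.    1.91] 0.0
[ 0.1111  0.0936 -0.0987] [-51.3  35.8  26.7] ang 68.0 | q [-0.01  0.44 -0.08  1.05 -0.    1.91] 0.0
```

```bash
python3 -m jog '[[[0.007,0.004,0.012,-4.7,4.3,2.8,0],[0.015,0.008,0.024,-9.4,8.6,5.7,0],[0.022,0.012,0.036,-14,13,8.6,0],[0.03,0.016,0.048,-18.8,17.2,11.4,0],[0.0376,0.02,0.06,-23.6,21.6,14.3,0],[0.05,0.033,0.06,-29,24.5,17,0],[0.065,0.048,0.055,-34.5,27.5,19.5,0],[0.08,0.063,0.05,-40,30,22,0],[0.095,0.078,0.045,-45.5,33,24.5,0],[0.11,0.093,0.04,-51,35.8,26.7,0]]]'; python3 -m jog '[[[0,0,0,0,0,0,0],[0,0,0,0,0,0,0]]]'; python3 - <<'E'
from kin import *; from h import *
c=np.array([.5525,-.008,0])
plan([([c[0],c[1],.15],tool(70,90)),([c[0],c[1],.101],tool(70,90))])
np.savez('wc2.npz',**bot.camera_model('wrist'))
snap('wrist','w4.png');print(w2px('wrist',[.5525,-.008,.11]),w2px('wrist',[.51,.304,.089]))
E
```

```text
clock: 8.33
eef_pos: [0.5538, -0.0038, 0.2373]
tool_rot: [0.819, 0.573, -0.001, -0.001]
ft_force: [0.5, -1.2, 0.3]
grip_width: 0.0856
clock: 8.5
eef_pos: [0.553, -0.0017, 0.2347]
tool_rot: [0.818, 0.575, -0.001, -0.005]
ft_force: [-0.3, 0.7, -0.7]
grip_width: 0.0853
t 8.5 w 0.0853 F [-0.3  0.7 -0.7] [ 0.553  -0.0017  0.2347]
[-0.0005 -0.0063 -0.0847] [-0.4 -0.4 -0.1] ang 0.6 | q [-0.01  0.4  -0.01  1.16 -0.    1.91] 0.0
[-0.0005 -0.0063 -0.1337] [-0.4 -0.4 -0.1] ang 0.6 | q [-0.01  0.44 -0.08  1.05  0.    1.91] 0.0
[321.15792028 240.56287472] [  28.94534967 -305.48765735]
```

View pics/w4.png

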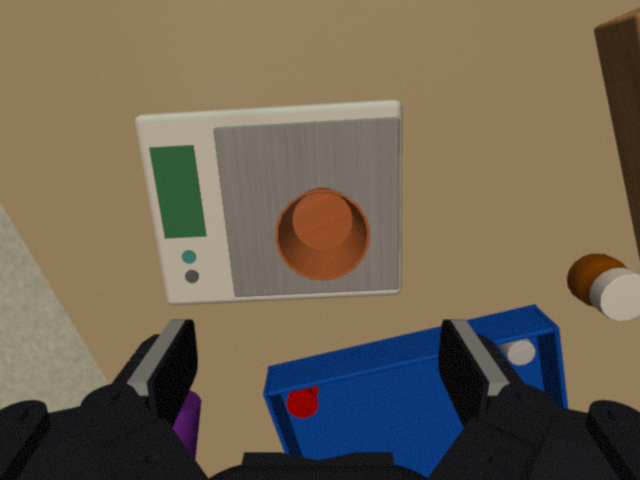

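The rim ellipse runs x 276–370 and y 188–280, centre (323,234).

```bash
python3 - <<'E'
from kin import *; from h import *
w=np.load('wc2.npz');M={'K':w['K'],'T':w['T']}
c=px2w('wrist',323,234,.11,M);print(c)
c=(c+[.5525,-.0075,.11])/2
plan([([c[0],c[1],.15],tool(70,90)),([c[0],c[1],.101],tool(70,90))])
E
```

```text
[ 0.55595147 -0.00221838  0.11      ]
t 8.55 w 0.0856 F [-0.7 -0.4 -0.4] [ 0.5521 -0.0034  0.2356]
[ 0.0021 -0.0014 -0.0856] [-0.4 -0.4  0. ] ang 0.5 | q [-0.01  0.4  -0.01  1.16 -0.    1.91] 0.0
[ 0.0021 -0.0014 -0.1346] [-0.4 -0.4  0. ] ang 0.5 | q [-0.01  0.44 -0.08  1.05  0.    1.91] 0.0
```

```bash
python3 -m jog '[[[0.001,0,-0.035,0,0,0,0],[0.002,-0.001,-0.07,-0.4,-0.4,0,0],[0.002,-0.001,-0.1,-0.4,-0.4,0,0],[0.002,-0.001,-0.12,-0.4,-0.4,0,0],[0.002,-0.001,-0.13,-0.4,-0.4,0,0],[0.002,-0.001,-0.134,-0.4,-0.4,0,0],[0.002,-0.001,-0.134,-0.4,-0.4,0,0]]]'; python3 -m jog '[[[0,0,0,0,0,0,120],[0,0,0,0,0,0,255],[0,0,0,0,0,0,255],[0,0,0,0,0,0,255],[0,0,0,0,0,0,255],[0,0,0,0,0,0,255]]]'
```

```text
clock: 9.13
eef_pos: [0.5534, -0.0074, 0.1041]
tool_rot: [0.821, 0.571, 0.001, 0.001]
ft_force: [-0.4, 0.1, 0.7]
grip_width: 0.0853
clock: 9.63
eef_pos: [0.5552, -0.0063, 0.1073]
tool_rot: [0.82, 0.572, 0.003, 0.002]
ft_force: [-2.6, 0.5, 8.3]
grip_width: 0.058
```

```bash
python3 -m jog '[[[0,0,0.01,0,0,0,255],[0,0,0.03,0,0,0,255],[0,0,0.06,0,0,0,255],[-0.005,0.015,0.095,0,0,0,255],[-0.015,0.045,0.12,0,0,0,255],[-0.025,0.08,0.135,0,0,0,255],[-0.038,0.115,0.14,0,0,0,255],[-0.05,0.15,0.143,0,0,0,255],[-0.063,0.19,0.143,0,0,0,255],[-0.075,0.226,0.143,0,0,0,255]]]'; python3 -m jog '[[[0,0,0,0,0,0,255],[0,0,0,0,0,0,255],[0,0,0,0,0,0,255]]]';python3 - <<'E'
from kin import *; from h import *
o=bot.get_obs();print(o['eef_pos'],o['tool_rot'],o['grip_width'],o['clock'])
np.savez('wc5.npz',**bot.camera_model('wrist'))
a=bot.camera('wrist');o2=bot.get_obs();b=bot.camera('side');print(o2['eef_pos'])
cv2.imwrite('pics/raw_w5.png',a);cv2.imwrite('pics/raw_s5.png',b)
f=lambda i,s:cv2.resize(i,None,fx=s,fy=s,interpolation=cv2.INTER_CUBIC)
u,v=w2px('side',o['eef_pos']);u,v=int(u),int(v);print(u,v)
out=np.zeros((480,790,3),np.uint8);out[:,:540]=f(a[:,50:500],1.2)[:480,:540]
B=f(b[max(v-40,0):v+80,u-30:u+32],4);out[:B.shape[0],542:542+B.shape[1]]=B[:480,:248]
cv2.imwrite('pics/m5.png',out)
print(w2px('wrist',[.51,.304,.089]))
E
```

```text
clock: 10.47
eef_pos: [0.4785, 0.2215, 0.2492]
tool_rot: [0.82, 0.572, 0.002, 0.001]
ft_force: [0.5, 0.3, -1.0]
grip_width: 0.0578
clock: 10.72
eef_pos: [0.479, 0.2197, 0.248]
tool_rot: [0.82, 0.573, 0.001, 0.001]
ft_force: [-0.4, -0.1, -1.8]
grip_width: 0.0581
[0.47895819 0.21965632 0.24804891] [0.81983915 0.57259054 0.00127324 0.00148683] 0.05807606971223156 10.7167
[0.47921608 0.21897041 0.24788422]
266 239
[314.47916187  86.65381751]
```

View pics/m5.png

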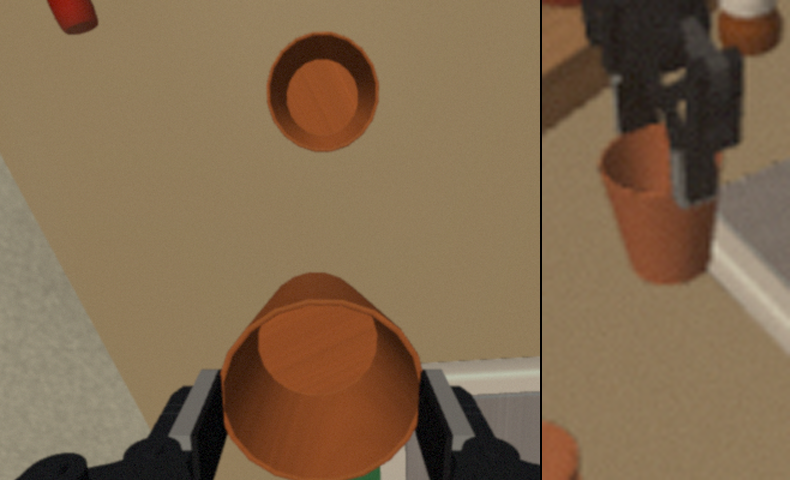

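The stack's rim ellipse is centred at raw (318.8,76.7); the held cup's rim is at (317.5,324) and its inner floor at (315,288). The fingertips end roughly 14 mm below the rim, clear of the nest. Compute offsets and the held cup's tilt.

```bash
python3 - <<'E'
from kin import *; from h import *
w=np.load('wc5.npz');M={'K':w['K'],'T':w['T']}
print('stack rim',px2w('wrist',318.8,76.7,.089,M),'stack floor',px2w('wrist',(322/1.2)+50,97.5/1.2,.048,M))
for z in(.247,.251,.255): 
  r=px2w('wrist',317.5,324,z,M);f=px2w('wrist',315,288,z-.041,M);print('held',z,r.round(4),f.round(4),'lean deg',np.degrees((r-f)[:2]/.041).round(1), 'w',np.linalg.norm(px2w('wrist',222/1.2+50,324,z,M)-px2w('wrist',420/1.2+50,324,z,M)).round(4))
r=px2w('wrist',317.5,324,.251,M)
print('side pred rim/base',w2px('side',r),w2px('side',r-[0,0,.065]), 'seen rim',266-30+(661-542)/4,239-40+158/4,'base',266-30+(672-542)/4,239-40+262/4)
print(w['T'].round(3))
E
```

```text
stack rim [0.51423338 0.30995821 0.089     ] stack floor [0.51397825 0.30939147 0.048     ]
held 0.247 [0.4807 0.2228 0.247 ] [0.4784 0.2192 0.206 ] lean deg [3.3 5.1] w 0.0598
held 0.251 [0.4815 0.2249 0.251 ] [0.479  0.2209 0.21  ] lean deg [3.5 5.6] w 0.058
held 0.255 [0.4822 0.227  0.255 ] [0.4796 0.2226 0.214 ] lean deg [3.6 6.2] w 0.0562
side pred rim/base [263.5118078  239.59045338] [265.69620348 264.7218702 ] seen rim 265.75 238.5 base 268.5 264.5
[[ 0.939 -0.328 -0.101  0.506]
 [-0.343 -0.893 -0.29   0.294]
 [ 0.005  0.307 -0.952  0.382]
 [ 0.     0.     0.     1.   ]]
```

```bash
python3 -m jog '[[[0.012,0.03,-0.005,0,0,0,255],[0.024,0.06,-0.015,0,0,0,255],[0.032,0.084,-0.03,0,0,0,255],[0.032,0.084,-0.05,0,0,0,255],[0.032,0.084,-0.067,0,0,0,255],[0.032,0.084,-0.067,0,0,0,255],[0.032,0.084,-0.067,0,0,0,255]]]';python3 - <<'E'
from kin import *; from h import *
o=bot.get_obs();print(o['eef_pos'],o['clock'])
f=lambda i,s:cv2.resize(i,None,fx=s,fy=s,interpolation=cv2.INTER_CUBIC)
b=bot.camera('side');a=bot.camera('top')
out=np.zeros((480,790,3),np.uint8);out[:,:400]=f(b[250:370,180:280],4)
out[:,402:790]=f(a[210:290,160:224],6)[:,:388][:480]
cv2.imwrite('pics/m6.png',out)
c=o['eef_pos']+[.0002,.0007,.003];print('held rim,base',w2px('side',c),w2px('side',c-[0,0,.065]));print('stack',w2px('side',[.511,.304,.089]),w2px('side',[.511,.304,0]))
E
```

```text
clock: 11.4
eef_pos: [0.5108, 0.3018, 0.1793]
tool_rot: [0.821, 0.571, -0.001, 0.001]
ft_force: [-0.2, -0.5, -1.0]
grip_width: 0.0576
[0.51084912 0.30178985 0.17932305] 11.4Traceback (most recent call last):
  File "<stdin>", line 6, in <module>
ValueError: could not broadcast input array from shape (480,384,3) into shape (480,388,3)
```

```bash
python3 - <<'E'
from kin import *; from h import *
o=bot.get_obs();print(o['eef_pos'],o['clock'])
snap('side','m6.png',(180,240,290,360),5)
c=o['eef_pos']+[.0002,.0007,.003]
for n,p in(('rim',c),('base',c-[0,0,.065]),('srim',[.511,.304,.089]),('sbase',[.511,.304,0])): print(n,(w2px('side',p)-[180,240])*5)
E
```

```text
[0.51201321 0.30279419 0.18168441] 11.5
rim [237.86763702 194.48413462]
base [255.05786851 312.22893539]
srim [263.90130487 366.91877404]
sbase [284.83337153 510.56091923]
```

View pics/m6.png

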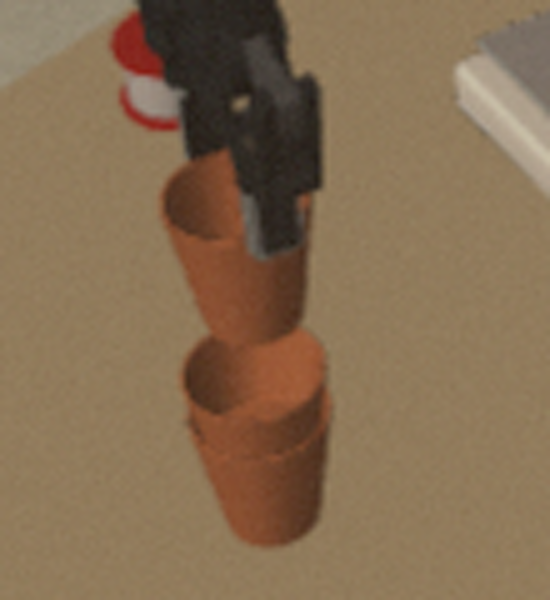

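The held cup is over the stack: held rim centre x≈237 as predicted, stack rim centre ≈(255.5,372) against (264,367) predicted. So the stack is a few mm further to +x,+y. Solve it from the side view.

```bash
python3 - <<'E'
from kin import *; from h import *
print(px2w('side',180+255.5/5,240+372/5,.089), px2w('side',180+237/5,240+195/5,.1847),px2w('side',180+257/5,240+310/5,.1197),bot.get_obs()['eef_pos'])
E
```

```text
[0.51160279 0.3083036  0.089     ] [0.51224457 0.3039382  0.1847    ] [0.51253053 0.30207453 0.1197    ] [0.51213923 0.30310959 0.18210606]
```

```bash
python3 -m jog '[[[0,0.003,-0.01,0,0,0,255],[0,0.003,-0.02,0,0,0,255],[0,0.003,-0.03,0,0,0,255],[0,0.003,-0.04,0,0,0,255],[0,0.003,-0.048,0,0,0,255],[0,0.003,-0.054,0,0,0,255],[0,0.003,-0.058,0,0,0,255],[0,0.003,-0.058,0,0,0,255]]]'
```

```text
clock: 12.22
eef_pos: [0.5105, 0.3062, 0.121]
tool_rot: [0.82, 0.572, -0.0, 0.001]
ft_force: [-0.1, 0.1, -2.0]
grip_width: 0.0577
```

```bash
python3 -m jog '[[[0,0,-0.003,0,0,0,255],[0,0,-0.006,0,0,0,255],[0,0,-0.006,0,0,0,255],[0,0,-0.006,0,0,0,255]]]';python3 -m jog '[[[0,0,-0.002,0,0,0,255],[0,0,-0.004,0,0,0,255],[0,0,-0.004,0,0,0,255]]]'
```

```text
clock: 12.55
eef_pos: [0.511, 0.3065, 0.1164]
tool_rot: [0.82, 0.572, 0.001, 0.001]
ft_force: [1.0, -0.6, -2.0]
grip_width: 0.0577
clock: 12.8
eef_pos: [0.511, 0.3065, 0.1121]
tool_rot: [0.82, 0.572, 0.001, 0.001]
ft_force: [0.8, -0.5, -0.7]
grip_width: 0.0577
```

```bash
python3 -m jog '[[[0,0,-0.001,0,0,0,255],[0,0,-0.002,0,0,0,255],[0,0,-0.002,0,0,0,255]]]';python3 -m jog '[[[0,0,-0.001,0,0,0,255],[0,0,-0.002,0,0,0,255],[0,0,-0.002,0,0,0,255]]]'
```

```text
clock: 13.05
eef_pos: [0.5115, 0.3066, 0.1106]
tool_rot: [0.82, 0.572, 0.001, 0.001]
ft_force: [1.4, -0.4, -0.4]
grip_width: 0.0578
clock: 13.3
eef_pos: [0.5119, 0.3072, 0.1104]
tool_rot: [0.82, 0.572, 0.003, 0.001]
ft_force: [-0.1, -0.9, 7.0]
grip_width: 0.0579
```

Contact at TCP z 0.1104, where home was expected (0.110). Release and rise.

```bash
python3 -m jog '[[[0,0,0.001,0,0,0,255],[0,0,0.001,0,0,0,200],[0,0,0.001,0,0,0,120],[0,0,0.001,0,0,0,0],[0,0,0.001,0,0,0,0],[0,0,0.001,0,0,0,0],[0,0,0.001,0,0,0,0]]]';python3 -m jog '[[[0,0,0.006,0,0,0,0],[0,0,0.02,0,0,0,0],[0,0,0.045,0,0,0,0],[0,0,0.08,0,0,0,0],[-0.01,-0.03,0.11,0,0,0,0],[-0.025,-0.065,0.13,0,0,0,0],[-0.035,-0.09,0.14,0,0,0,0],[-0.035,-0.09,0.14,0,0,0,0]]]';python3 - <<'E'
from kin import *; from h import *
a=bot.camera('wrist');b=bot.camera('side')
f=lambda i,s:cv2.resize(i,None,fx=s,fy=s,interpolation=cv2.INTER_CUBIC)
out=np.zeros((480,800,3),np.uint8);out[:,:400]=f(b[250:370,180:280],4);out[:,400:800]=f(a[0:240,217:417],2)
cv2.imwrite('pics/m7.png',out);g=lambda p:((w2px('side',p)-[180,250])*4).round(0)
for z in(.113,.089,.065,0): print(z,g([.5116,.307,z]))
E
```

```text
clock: 13.88
eef_pos: [0.5103, 0.3063, 0.1085]
tool_rot: [0.82, 0.572, -0.0, 0.001]
ft_force: [-0.1, 0.6, -0.3]
grip_width: 0.0861
clock: 14.55
eef_pos: [0.4753, 0.2132, 0.2536]
tool_rot: [0.821, 0.571, 0.003, 0.002]
ft_force: [-0.3, -0.1, -0.1]
grip_width: 0.0857
0.113 [201. 223.]
0.089 [206. 256.]
0.065 [211. 288.]
0 [223. 371.]
```

View pics/m7.png

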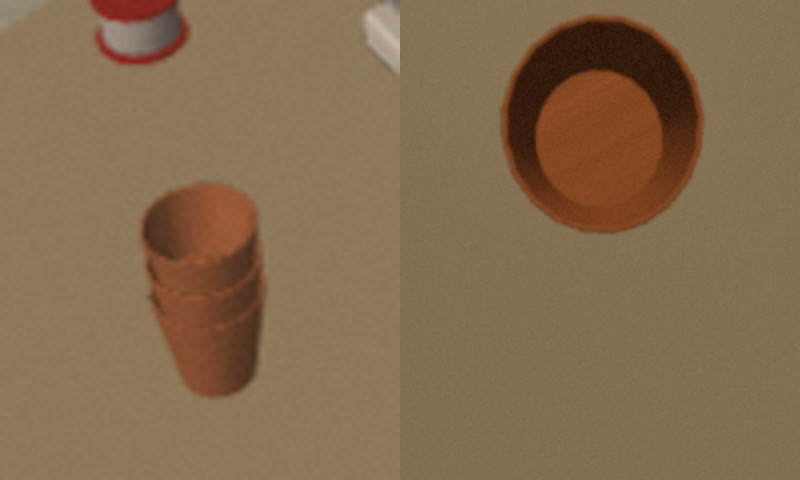

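The side crop shows three evenly nested rims: front edges at y≈265, 297 and 328, spaced 32 and 31 px against 33 and 32 predicted for 24 mm. The stack stands upright, and in the wrist view nothing touches it. Hand in.

```bash
python3 -c "
from workcell import bot
print(bot.job_done())"
```

```text
the job is handed in; nothing more can be done
None
```

I took the stray copper cup out of the bin, stood it mouth up on the scale's pan, and released it there for about 2.5 s. I then took it again at the rim from above, nested it in the top cup of the stack, and handed the job in. The robot reported no verdict.

**Last checks:**
- **Seating:** it met resistance at tool height 0.1104 m, against 0.110 m expected for fully home.
- **Picture after release:** the three rims are evenly spaced, 32 and 31 px against about 33 and 32 px predicted for 24 mm. The stack looks upright, with the gripper clear of it.
- **Time and force:** the arm's clock stood at about 15 s, and contact forces read after each move stayed under 10 N.

**What disagreed:**
- **Mouth direction:** the task said the mouth points roughly to the robot's right (-y), but both camera views showed it towards +x, turned about 15° to the right. I followed the images.
- **Wrist camera:** its positions differed from the top camera's by about 5 mm, so I placed the cup over the stack using the cameras together.
- **Gripping height:** on closing, the gripper rode up about 10 mm in the bin and 3 mm on the pan, with about 8 N of upward force. Both grips held.
- **Tilt in the grip:** a first wrist reading suggested the held cup leaned about 6°. I put most of that down to the rim hiding part of the floor, and the side view agreed with upright to about 1°.

I did not take a final picture of the bin to confirm its other contents had stayed put.

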